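Strike the embossing press on a certificate slip

TASK

Two small spring presses stand on the desk; a paper certificate slip lies ready under the round head of one of them. Emboss it: cock that press by pushing its thumb pad down until the catch holds it down by itself, let go, then press its trigger paddle so that the head snaps down onto the slip. Do not work the other, empty press.

Things in the scene. Friction and masses are not known exactly. Their poses are not given: they have to be found in the camera images.
- press_pad (a point): Top centre of the thumb pad (black, 40x38 mm) on the tail of the rocking arm of the press to use (round head over a slip; fixed to the desk, pad towards the robot). At rest it slopes up to the robot at 23 degrees, 90 mm above the desk. Push it straight down 23 to 26 mm (7 N at first, 12 N at the catch; hard stop at 26): a hook holds it, level, 68 mm high. y: across the press (left).
- press_trigger (a point): Top centre of the same press's trigger paddle: black plate, 32 mm along and 40 mm across the press, at its end nearest the robot, 36 mm above the desk, about 75 mm in front of the pad. It is the foot of the hook: pushed straight down 5 to 7 mm (4 N; hard stop at 10 mm) it frees the arm; it springs back. x: along the press to the head, y: across it (left), z up.
- press_arm (a joint): Angle (rad) of the arm of the press to use, which is 280 mm long and 74 mm wide, with a round steel head 44 mm across over a white paper slip of 58x130 mm. 0 = at rest, head down on the slip; 0.40 = tail caught under the hook, head 40 mm up; 0.47 = hard stop.
- spare_arm (a joint): The same angle of the other press, which is equal but for its square head (40 mm) and has no slip; leave it alone. 0 = at rest.

How it is judged:
By the outcome, as a careful person would: the job done as asked, in the order asked, and still so for the second after the job is handed in, with the robot touching nothing.
It also fails if it takes over 35 s, if anything falls off the work surface, if the arm or the gripper's body presses on something with over 40 N, if the wrist force passes 120 N, or if a joint passes its speed limit or range.

ROBOT

A 7-joint arm with a two-finger parallel gripper is mounted at the origin on a cart in front of the work surface, level with it; the furniture and walls round the work are solid. World frame = base frame: x ahead of the robot, y to its left, z up, the work surface at z = 0. Lengths are in m, angles in rad, forces in N, time in s.
With the tool pointing down it reaches from about 0.425 to 0.925 m from the base axis. Payload 6.8 kg.
Tool frame: the origin (TCP) lies on the centre line of the jaws, within the pads' length; the fingertips stand 14 mm ahead of it and the grasp point (between the pads) lies 5 mm behind it (r.nose_length is the distance from the TCP to the fingertips, in m); z points along the fingers, y is the direction in which the jaws open and shut (so a half turn about z gives the same grasp; the last joint's range is limited). The gripper opens to 85 mm and grips with 20 to 120 N. Pads are 22 mm wide; open, the fingers measure 114 mm over their backs; the gripper's body (76 mm by 85 mm) begins 54 mm behind the grasp point. The pads swing forward as they close: fully open they stand 13 mm farther back than shut.
Start: joints at [1.127, 0.477, 0.022, 1.555, -0.011, 1.109, -0.083], TCP at [0.222, -0.637, 0.245] pointing down, gripper open.
Joint ranges: [-2.96, 2.96], [-0.34, 2.1], [-1.41, 1.46], [0.24, 2.44], [-1.37, 4.51], [0.17, 1.92], [-2.96, 2.96]. Speed limits (rad/s): [2.39, 2.39, 3.14, 3.14, 3.14, 3.14, 3.14].

INTERFACE

Orientations are given as a rotation vector (axis times angle).
In Python, from bench import r, imaging, look_for, outline_of gives the robot as it stands. The module is installed in compiled form; this text tells all that it offers.
- The arm moves only by the tool carry_out, never from a script. Its arguments are lists of equal length, an entry for each row: "offset": the shift along the tool's x, y, z as a fraction of full scale, a list of three; "turn": the turn, a rotation vector about the tool's x, y, z as a fraction of full scale, a list of three. A call has 1 to 8 rows; each row is the pose to reach, as a shift and turn from the pose commanded when the call began, along the tool's axes at that moment; what a row does not reach only later rows make up. Full scale, the value 1, is 0.5 m for a shift and 1.5 rad for a turn. A row lasts 1/10 s, in which the tool goes at most 50 mm and 8.59 degrees, less where a joint would pass 70% of its speed; a pose out of reach is approached as far as the arm can. A call with a number of a shift or a turn outside -1 to 1 is refused whole. A call with a gripper value outside its range is refused whole. "hand" is the closure, from 0 (fully open) to 1 (shut), set as the call begins (left out, the last holds). The fingers move at their own pace and stop on an object; "force" is the grip in N (left out, the last holds). Time passes only in rows, so rows that repeat a pose let the fingers close. It gives the time, the measured TCP pose, the force and the opening at its end, in the units of the state.
- r.get_obs(): the state, without advancing time (a new reading comes with each control period).
- imaging.grab_frame(name): name is "scene" or "top"; returns a dict with "pixels" (420x560x3 uint8, red, green, blue), "fx", "fy", "cx", "cy" (pixels), "R" (3x3) and "t" (3): a world point X has camera coordinates R X + t. Camera axes: x right, y down, z forward; pixel columns grow to the right and rows downward; lengths in m; the calibration is good to about 2 mm. A picture is of the moment at which its call begins. There is no depth.
- r.hand_in(): hands the job in, once; it reports no verdict.
Trained networks look in the newest picture that a camera, given by its name, has taken for a name from the list of things; names that differ only in an ending like _2 or _b are one class to them, and where a whole thing is asked for, a point or a joint stands for the part that bears it (a point fixed in the world has none). Each returns a list of dicts, best first, with "score" (0 to 1); they miss things now and then, are a little off and sometimes report something else, mostly with a low value. They report only what shows in the picture. A call takes as long as a camera call.
- look_for(query, camera): "xyz" ([x, y, z] in m, in the coordinates of the camera as it stood for that picture, good to about 4 mm: the middle of the surface that is visible of it).
- outline_of(query, camera): "region" (420x560 bool, what is visible of it).
The state is a dict: "clock": time; "joints": joint angles; "qvel": joint speeds; "tau": joint torques, N m; "tcp_pos": TCP position; "orientation": TCP orientation; "contact_force": force on the tool from outside, world axes, zero at the start; "moment": the same for the moment, N m; "grip_width": finger opening in m.
Only numpy, scipy, OpenCV 4.12 (cv2) and the standard library are available. Lean on these libraries where they do the work, as an engineer would, in place of code of your own. Each camera call takes 0.05 s, during which the arm holds its last target. There are 200 camera calls.

## Working session

There is one attempt and no reset: what is moved stays moved. The work goes in short steps, Python scripts to look and compute and a tool call to move; the robot and the scene stay as the last step left them, time stands still between calls to the robot, and variables do not carry over. Pictures are saved under pics/ and viewed, about 8 in all and at most 12, crops included, and the job is handed in when it is done.

Besides the shell and the picture viewer there is one more tool, called by a JSON object that holds its "op" and its "data", one argument or row to a line. carry_out: Moves the arm, as the interface text tells. Shift numbers are shares of 0.5 m and turn numbers shares of 1.5 rad, none past 1 either way. Its arguments: {"type":"object","properties":{"offset":{"type":"array","items":{"type":"array","items":{"type":"number","minimum":-1,"maximum":1}}},"turn":{"type":"array","items":{"type":"array","items":{"type":"number","minimum":-1,"maximum":1}}},"hand":{"type":"number"},"force":{"type":"number"}},"required":["offset","turn"]}

```bash
mkdir -p pics; cat > h.py <<'E'
import numpy as np, cv2
from bench import r, imaging, look_for, outline_of
def look(cam,q):
    f=imaging.grab_frame(cam)
    out={}
    for n in q:
        L=look_for(n,cam)
        out[n]=[(round(d['score'],2),(np.array(f['R']).T@(np.array(d['xyz'])-f['t'])).round(4).tolist()) for d in L[:4]]
    return f,out
def proj(f,X):
    c=np.array(f['R'])@np.array(X)+f['t']; return np.array([f['fx']*c[0]/c[2]+f['cx'],f['fy']*c[1]/c[2]+f['cy']])
def ray(f,u,v,z):
    d=np.array(f['R']).T@np.array([(u-f['cx'])/f['fx'],(v-f['cy'])/f['fy'],1]); o=-np.array(f['R']).T@np.array(f['t'])
    return o+d*(z-o[2])/d[2]
E
python3 - <<'E'
from h import *
s=r.get_obs(); print(s['clock'],s['tcp_pos'],s['orientation'],s['contact_force'],r.nose_length)
for c in('scene','top'):
    f,o=look(c,['press_pad','press_trigger','press_arm','spare_arm'])
    cv2.imwrite(f'pics/{c}0.png',f['pixels'][:,:,::-1])
    for k in o: print(c,k,o[k],[proj(f,p[1]).round().tolist() for p in o[k]])
E
```

```text
0.0 [ 0.22223156 -0.63676666  0.24431534] [-3.09565864e+00 -5.24825942e-01  7.48496083e-04] [-0.47655348  0.42638862 -0.22230985] 0.014
scene press_pad [(0.91, [0.6707, -0.0846, 0.0605])] [[274.0, 190.0]]
scene press_trigger [(0.79, [0.529, -0.1358, 0.037])] [[331.0, 214.0]]
scene press_arm [(0.84, [0.6737, -0.0835, 0.0619])] [[272.0, 189.0]]
scene spare_arm [(0.6, [0.6478, 0.1705, 0.0597])] [[191.0, 241.0]]
top press_pad [(0.96, [0.6411, -0.1037, 0.0686])] [[343.0, 161.0]]
top press_trigger [(0.71, [0.5217, -0.1415, 0.0378]), (0.18, [0.6419, -0.0945, 0.069])] [[361.0, 218.0], [339.0, 161.0]]
top press_arm [(0.56, [0.6405, -0.099, 0.0669])] [[341.0, 162.0]]
top spare_arm [(0.63, [0.6246, 0.1587, 0.0704])] [[220.0, 172.0]]
```

View pics/scene0.png

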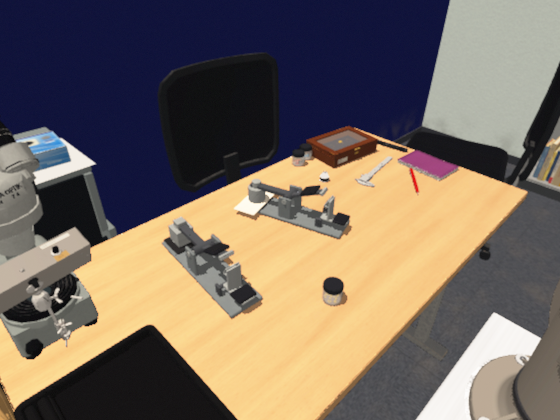

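View pics/top0.png

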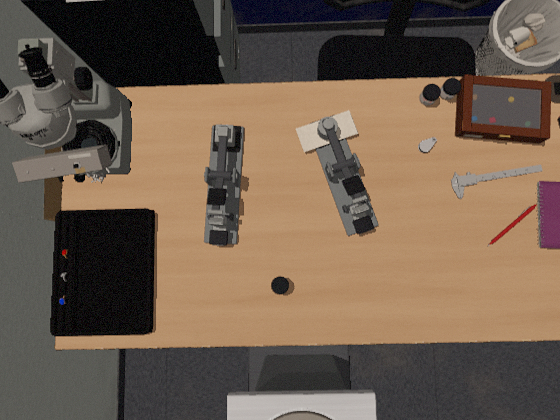

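The slip and round head belong to the right press (top view: head ~(328,127), pad ~(355,187), trigger ~(362,227)). The left press, at ~(222,190), has a square head and no slip. Next I measure the pad and trigger on enlarged crops.

```bash
python3 - <<'E'
from h import *
a=cv2.imread('pics/top0.png')[105:245,285:395]; b=cv2.imread('pics/scene0.png')[170:245,230:360]
A=cv2.resize(a,None,fx=4,fy=4,interpolation=cv2.INTER_CUBIC);B=cv2.resize(b,None,fx=3,fy=3,interpolation=cv2.INTER_CUBIC)
im=np.zeros((560,440+390,3),np.uint8); im[:,:440]=A; im[:225,440:]=B
cv2.imwrite('pics/crop.png',cv2.convertScaleAbs(im,alpha=1.6,beta=15)[:,:800])
f=imaging.grab_frame('top')
g=cv2.cvtColor(f['pixels'],cv2.COLOR_RGB2GRAY)
m=(g<40).astype(np.uint8); m[:110]=0;m[245:]=0;m[:,:300]=0;m[:,385:]=0
n,l,s,c=cv2.connectedComponentsWithStats(m)
for i in range(1,n):
    if s[i,4]>40:
        rc=cv2.minAreaRect(np.argwhere(l==i)[:,::-1].astype(np.float32)); print(s[i],c[i],rc,ray(f,*rc[0],.036).round(4),ray(f,*rc[0],.09).round(4))
for px in[(328,127)]: print('head',ray(f,*px,.07))
print(-f['R'].T@f['t'],f['fx'])
E
```

```text
[342 175  23  21 292] [353.0890411  184.92808219] ((353.2189636230469, 184.82545471191406), (17.07692527770996, 18.230770111083984), 67.38013458251953) [ 0.5956 -0.1279  0.036 ] [ 0.5862 -0.1203  0.09  ]
[353 216  21  18 241] [363.14937759 224.28215768] ((363.0684814453125, 224.34933471679688), (13.8108549118042, 17.90729522705078), 69.44395446777344) [ 0.5083 -0.1454  0.036 ] [ 0.5038 -0.1368  0.09  ]
head [ 0.71740553 -0.0743872   0.07      ]
[0.4291904  0.00660284 0.98926612] 439.70511742269895
```

View pics/crop.png

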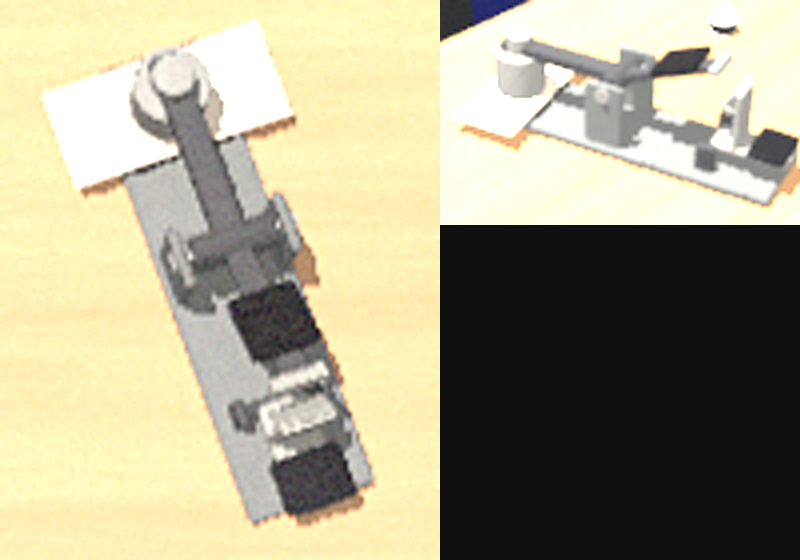

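```bash
cat >> h.py <<'E'
from scipy.spatial.transform import Rotation as Ro
def delta(p):
    s=r.get_obs(); T=Ro.from_rotvec(s['orientation']).as_matrix()
    print('pos',s['tcp_pos'].round(4),'xaxis',T[:,0].round(3),'z',T[:,2].round(3)); print('offset for',p,(T.T@(np.array(p)-s['tcp_pos'])/.5).round(4))
E
python3 - <<'E'
from h import *
t=imaging.grab_frame('top'); s=imaging.grab_frame('scene')
for z in(.06,.07,.08,.09,.1): 
    p=ray(t,360,199,z); print(z,p.round(3),proj(s,p).round(1),'(331,196)')
for n,p in(('pad',(.586,-.1205,.09)),('trig',(.508,-.1455,.036))): print(n,proj(s,p))
delta((.586,-.1205,.13))
E
```

```text
0.06 [ 0.56  -0.138  0.06 ] [322.  200.1] (331,196)
0.07 [ 0.559 -0.136  0.07 ] [322.4 197.1] (331,196)
0.08 [ 0.558 -0.134  0.08 ] [322.7 194. ] (331,196)
0.09 [ 0.556 -0.133  0.09 ] [323.  190.8] (331,196)
0.1 [ 0.555 -0.131  0.1  ] [323.4 187.7] (331,196)
pad [309.83298708 187.84897673]
trig [340.66132033 216.42460579]
pos [ 0.2224 -0.6373  0.2453] xaxis [0.944 0.329 0.   ] z [ 0. -0. -1.]
offset for (0.586, -0.1205, 0.13) [ 1.0271 -0.7364  0.2306]
```

{"op": "carry_out", "data": {
  "offset": [
    [0.1, -0.07, 0],
    [0.2, -0.14, 0],
    [0.3, -0.21, 0],
    [0.37, -0.27, 0],
    [0.45, -0.33, 0],
    [0.5, -0.37, 0],
    [0.5, -0.37, 0]
  ],
  "turn": [
    [0, 0, 0],
    [0, 0, 0],
    [0, 0, 0],
    [0, 0, 0],
    [0, 0, 0],
    [0, 0, 0],
    [0, 0, 0]
  ],
  "hand": 1
}}

```text
clock: 1.35
tcp_pos: [0.4017, -0.3743, 0.2457]
orientation: [-3.093, -0.539, -0.004]
contact_force: [1.2, -0.5, -0.4]
grip_width: -0.0002
```

```bash
python3 - <<'E'
from h import *
t=imaging.grab_frame('top'); s=imaging.grab_frame('scene')
for z in(.07,.08,.09,.1): 
    p=ray(t,360,207,z); print(z,p.round(3),proj(s,p).round(1),'(332,196)')
delta((.586,-.1205,.13))
E
```

```text
0.07 [ 0.542 -0.135  0.07 ] [327.7 200.1] (332,196)
0.08 [ 0.541 -0.134  0.08 ] [328. 197.] (332,196)
0.09 [ 0.54  -0.132  0.09 ] [328.4 193.8] (332,196)
0.1 [ 0.538 -0.131  0.1  ] [328.7 190.6] (332,196)
pos [ 0.3992 -0.3782  0.2456] xaxis [0.943 0.334 0.001] z [ 0.001  0.    -1.   ]
offset for (0.586, -0.1205, 0.13) [ 0.5242 -0.361   0.2316]
```

{"op": "carry_out", "data": {
  "offset": [
    [0.08, -0.055, 0],
    [0.16, -0.11, 0],
    [0.24, -0.165, 0.05],
    [0.32, -0.22, 0.1],
    [0.4, -0.275, 0.15],
    [0.47, -0.325, 0.2],
    [0.524, -0.361, 0.23],
    [0.524, -0.361, 0.23]
  ],
  "turn": [
    [0, 0, 0],
    [0, 0, 0],
    [0, 0, 0],
    [0, 0, 0],
    [0, 0, 0],
    [0, 0, 0],
    [0, 0, 0],
    [0, 0, 0]
  ]
}}

```text
clock: 2.25
tcp_pos: [0.5869, -0.1184, 0.1272]
orientation: [-3.092, -0.534, 0.003]
contact_force: [-0.4, 0.5, 0.4]
grip_width: -0.0001
```

```bash
python3 - <<'E'
from h import *
delta((.586,-.1205,.13)); delta((.586,-.1205,.08)); print(r.get_obs()['contact_force'])
f=imaging.grab_frame('top');f2=imaging.grab_frame('scene')
im=np.vstack([cv2.resize(g['pixels'][a:a+110,b:b+200,::-1],None,fx=2.7,fy=2.7) for g,a,b in((f,130,260),(f2,130,210))])
cv2.imwrite('pics/above.png',im)
E
```

```text
pos [ 0.5869 -0.1184  0.1272] xaxis [ 0.942  0.336 -0.001] z [-0.002  0.004 -1.   ]
offset for (0.586, -0.1205, 0.13) [-0.0032  0.0032 -0.0056]
pos [ 0.5869 -0.1184  0.1272] xaxis [ 0.942  0.336 -0.001] z [-0.002  0.004 -1.   ]
offset for (0.586, -0.1205, 0.08) [-0.0031  0.0036  0.0944]
[-0.41620355  0.53082749  0.4092023 ]
```

View pics/above.png

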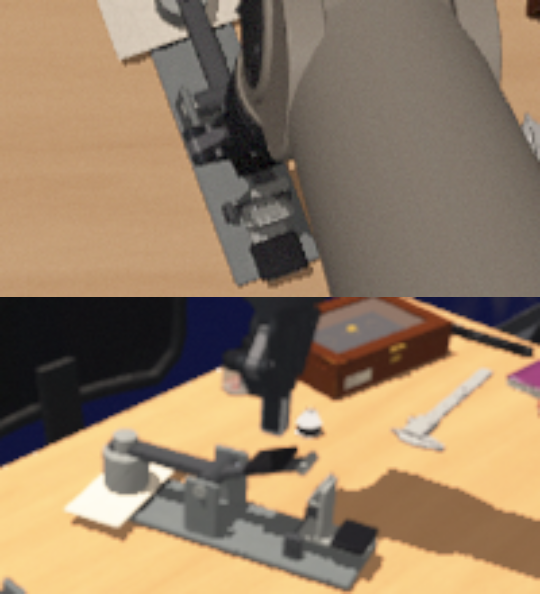

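The tips are right over the pad (lower picture: tip ~(275,430), pad ~(275,460)). I'll descend in steps and watch the force.

{"op": "carry_out", "data": {
  "offset": [
    [-0.002, 0.003, 0.02],
    [-0.002, 0.003, 0.04],
    [-0.002, 0.003, 0.05],
    [-0.002, 0.003, 0.06],
    [-0.002, 0.003, 0.06]
  ],
  "turn": [
    [0, 0, 0],
    [0, 0, 0],
    [0, 0, 0],
    [0, 0, 0],
    [0, 0, 0]
  ]
}}

```text
clock: 2.85
tcp_pos: [0.5846, -0.1274, 0.1004]
orientation: [3.097, 0.521, -0.0]
contact_force: [-1.0, -0.8, 6.8]
grip_width: -0.0
```

```bash
python3 - <<'E'
from h import *
imaging.grab_frame('top')
delta((.586,-.1205,.079)); print(r.get_obs()['contact_force'],r.get_obs()['qvel'].round(3))
E
```

```text
pos [ 0.5847 -0.1273  0.1007] xaxis [ 0.945  0.327 -0.   ] z [ 0.    -0.001 -1.   ]
offset for (0.586, -0.1205, 0.079) [ 0.0069 -0.0121  0.0434]
[-1.25377941 -1.97716386  7.1914039 ] [-0.    -0.006 -0.002 -0.002 -0.001  0.007 -0.001]
```

The tool is 6 mm off to one side, so I lift, recentre, then push.

{"op": "carry_out", "data": {
  "offset": [
    [0, 0, -0.03],
    [0, 0, -0.03],
    [0.006, -0.012, -0.03],
    [0.006, -0.012, -0.03],
    [0.006, -0.012, -0.03],
    [0.006, -0.012, -0.03]
  ],
  "turn": [
    [0, 0, 0],
    [0, 0, 0],
    [0, 0, 0],
    [0, 0, 0],
    [0, 0, 0],
    [0, 0, 0]
  ]
}}

```text
clock: 3.5
tcp_pos: [0.5855, -0.1185, 0.1149]
orientation: [-3.097, -0.525, 0.001]
contact_force: [0.1, -1.1, -0.7]
grip_width: 0.0
```

```bash
python3 - <<'E'
from h import *
imaging.grab_frame('top');imaging.grab_frame('top')
delta((.586,-.1205,.079)); print(r.get_obs()['contact_force'])
E
```

```text
pos [ 0.5856 -0.1187  0.115 ] xaxis [ 0.944  0.329 -0.001] z [-0.001 -0.    -1.   ]
offset for (0.586, -0.1205, 0.079) [-0.0004  0.0036  0.072 ]
[-0.64701242  0.44390927  0.07203793]
```

{"op": "carry_out", "data": {
  "offset": [
    [0, 0, 0.015],
    [0, 0, 0.03],
    [0, 0, 0.042],
    [0, 0, 0.054],
    [0, 0, 0.062],
    [0, 0, 0.068],
    [0, 0, 0.07],
    [0, 0, 0.07]
  ],
  "turn": [
    [0, 0, 0],
    [0, 0, 0],
    [0, 0, 0],
    [0, 0, 0],
    [0, 0, 0],
    [0, 0, 0],
    [0, 0, 0],
    [0, 0, 0]
  ]
}}

```text
clock: 4.4
tcp_pos: [0.5833, -0.12, 0.0801]
orientation: [3.097, 0.523, -0.008]
contact_force: [-9.8, -1.8, 13.4]
grip_width: -0.0003
```

```bash
python3 - <<'E'
from h import *
f=imaging.grab_frame('scene')
delta((.586,-.1205,.079)); print(r.get_obs()['contact_force'])
E
```

```text
pos [ 0.5834 -0.12    0.0802] xaxis [ 0.945  0.328 -0.005] z [-0.005 -0.001 -1.   ]
offset for (0.586, -0.1205, 0.079) [0.0047 0.0026 0.0023]
[-9.14195199 -1.33417205 13.49419571]
```

{"op": "carry_out", "data": {
  "offset": [
    [0, 0, 0.003],
    [0, 0, 0.006],
    [0, 0, 0.006]
  ],
  "turn": [
    [0, 0, 0],
    [0, 0, 0],
    [0, 0, 0]
  ]
}}

```text
clock: 4.75
tcp_pos: [0.5832, -0.1201, 0.0783]
orientation: [3.097, 0.522, -0.009]
contact_force: [-12.9, -1.3, 23.6]
grip_width: 0.0001
```

The force jumped to 24 N, so this is the hard stop. I'll lift off and look.

{"op": "carry_out", "data": {
  "offset": [
    [0, 0, -0.006],
    [0, 0, -0.012],
    [0, 0, -0.03],
    [0, 0, -0.07],
    [0, 0, -0.12],
    [0, 0, -0.12]
  ],
  "turn": [
    [0, 0, 0],
    [0, 0, 0],
    [0, 0, 0],
    [0, 0, 0],
    [0, 0, 0],
    [0, 0, 0]
  ]
}}

```text
clock: 5.35
tcp_pos: [0.5883, -0.1187, 0.1405]
orientation: [3.096, 0.525, 0.009]
contact_force: [0.8, -0.2, 0.4]
grip_width: -0.0
```

```bash
python3 - <<'E'
from h import *
f,o=look('scene',['press_trigger']); print(o)
delta((.506,-.146,.13)); print(r.get_obs()['contact_force'])
cv2.imwrite('pics/cocked.png',cv2.resize(f['pixels'][130:260,210:390,::-1],None,fx=3,fy=3))
E
```

```text
{'press_trigger': [(0.83, [0.527, -0.1321, 0.0368])]}
pos [ 0.5861 -0.1185  0.1375] xaxis [0.944 0.33  0.001] z [ 0.001 -0.    -1.   ]
offset for (0.506, -0.146, 0.13) [-0.1694 -0.001   0.0149]
[ 0.16901449  0.38574492 -1.12015055]
```

View pics/cocked.png

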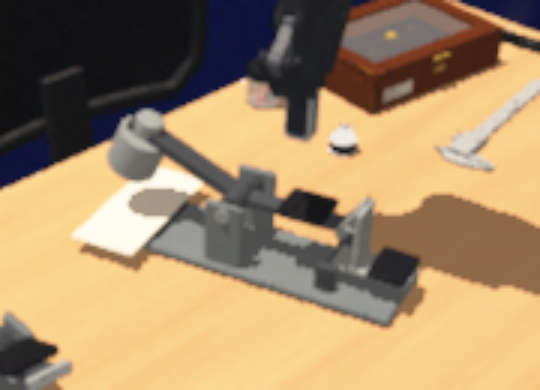

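The press is cocked by itself: head up at ~(135,145), pad level under the hook at ~(355,220), slip in place. On to the trigger.

{"op": "carry_out", "data": {
  "offset": [
    [-0.05, 0, 0],
    [-0.1, 0, 0],
    [-0.15, 0, 0],
    [-0.168, 0, 0.02],
    [-0.168, 0, 0.06],
    [-0.168, 0, 0.1],
    [-0.168, 0, 0.13],
    [-0.168, 0, 0.13]
  ],
  "turn": [
    [0, 0, 0],
    [0, 0, 0],
    [0, 0, 0],
    [0, 0, 0],
    [0, 0, 0],
    [0, 0, 0],
    [0, 0, 0],
    [0, 0, 0]
  ]
}}

```text
clock: 6.25
tcp_pos: [0.5048, -0.1454, 0.0693]
orientation: [-3.095, -0.526, 0.007]
contact_force: [-0.1, 0.9, 0.2]
grip_width: 0.0004
```

```bash
python3 - <<'E'
from h import *
f=imaging.grab_frame('scene');imaging.grab_frame('top')
delta((.507,-.1455,.043)); print(r.get_obs()['contact_force'])
cv2.imwrite('pics/trig.png',cv2.resize(f['pixels'][130:260,210:390,::-1],None,fx=3,fy=3))
E
```

```text
pos [ 0.5064 -0.1458  0.0716] xaxis [ 0.944  0.33  -0.001] z [-0.001  0.001 -1.   ]
offset for (0.507, -0.1455, 0.043) [ 0.0014 -0.0002  0.0571]
[0.08896325 0.15257356 0.08056864]
```

View pics/trig.png

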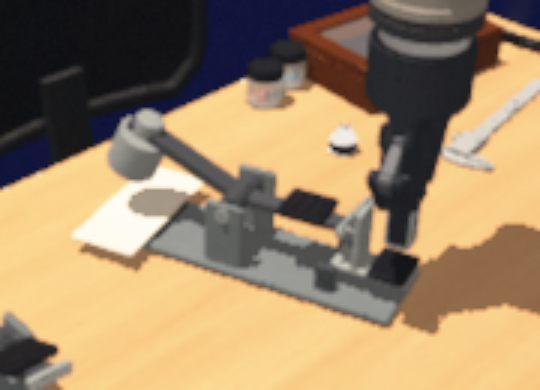

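{"op": "carry_out", "data": {
  "offset": [
    [0, 0, 0.015],
    [0, 0, 0.03],
    [0, 0, 0.038],
    [0, 0, 0.045],
    [0, 0, 0.05],
    [0, 0, 0.055],
    [0, 0, 0.055]
  ],
  "turn": [
    [0, 0, 0],
    [0, 0, 0],
    [0, 0, 0],
    [0, 0, 0],
    [0, 0, 0],
    [0, 0, 0],
    [0, 0, 0]
  ]
}}

```text
clock: 7.05
tcp_pos: [0.5058, -0.1465, 0.0446]
orientation: [-3.097, -0.525, 0.002]
contact_force: [-3.5, -1.1, 2.8]
grip_width: -0.0001
```

```bash
python3 - <<'E'
from h import *
f=imaging.grab_frame('scene')
delta((.507,-.1455,.043)); print(r.get_obs()['contact_force'])
cv2.imwrite('pics/fired.png',cv2.resize(f['pixels'][130:260,210:390,::-1],None,fx=3,fy=3))
E
```

```text
pos [ 0.5059 -0.1465  0.0447] xaxis [ 0.944  0.329 -0.001] z [-0.001 -0.    -1.   ]
offset for (0.507, -0.1455, 0.043) [ 0.0028 -0.0012  0.0034]
[-2.47115847 -0.45447322  2.22675607]
```

View pics/fired.png

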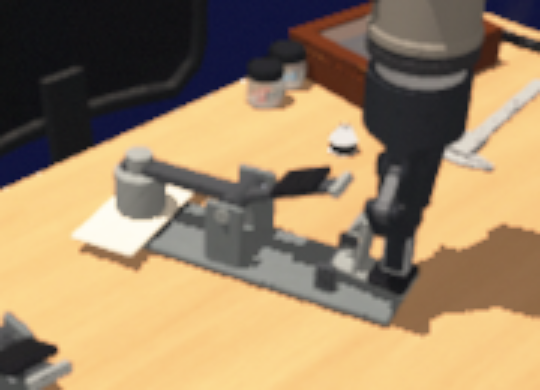

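Fired: the head is down on the slip at ~(140,190) and the pad is back up. I'll retreat.

{"op": "carry_out", "data": {
  "offset": [
    [0, 0, -0.03],
    [0, 0, -0.08],
    [0, 0, -0.15],
    [0, 0, -0.22],
    [0, 0, -0.28],
    [0, 0, -0.28],
    [0, 0, -0.28]
  ],
  "turn": [
    [0, 0, 0],
    [0, 0, 0],
    [0, 0, 0],
    [0, 0, 0],
    [0, 0, 0],
    [0, 0, 0],
    [0, 0, 0]
  ]
}}

```text
clock: 7.8
tcp_pos: [0.5071, -0.1463, 0.1854]
orientation: [3.097, 0.525, 0.003]
contact_force: [-0.3, 0.4, -0.5]
grip_width: -0.0001
```

```bash
python3 - <<'E'
from h import *
f=imaging.grab_frame('scene'); s=r.get_obs(); print(s['clock'],s['tcp_pos'],s['contact_force'],abs(s['qvel']).max())
cv2.imwrite('pics/end.png',cv2.resize(f['pixels'][130:310,150:390,::-1],None,fx=3,fy=3))
E
```

```text
7.85 [ 0.50631362 -0.14616856  0.18435885] [ 0.177717    0.35478956 -0.47245788] 0.01952456308343526
```

View pics/end.png

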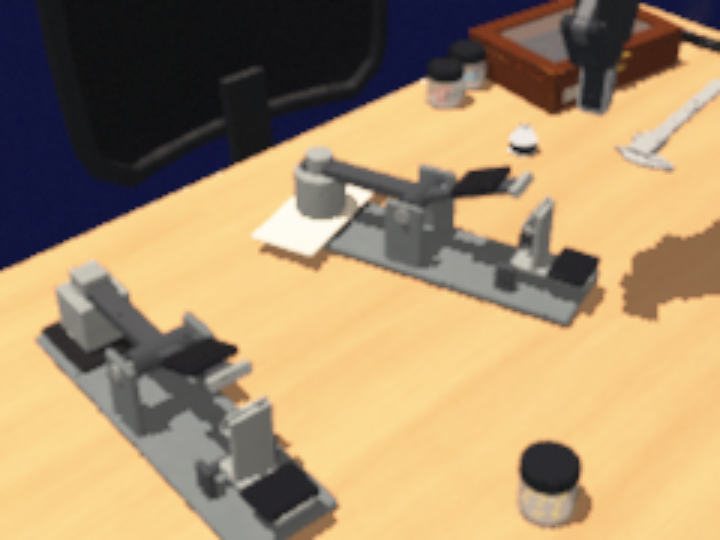

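The head is down on the slip, the trigger has sprung back, the spare press is untouched and the tool is clear.

```bash
python3 -c "from bench import r; print(r.hand_in())"
```

```text
the job is handed in; nothing more can be done
None
```

I embossed the slip. I pushed the round-headed press's thumb pad down until the catch held it, lifted off, and then pressed its trigger paddle so the head snapped down.

- **Cocking:** The first push came down about 6 mm to one side, so I stopped after a few millimetres of travel, lifted, recentred and pushed again. The vertical force reached 24 N at the hard stop. A picture taken after I let go showed the pad level under the hook and the head up.
- **Trigger:** After a light press (about 3 N at the end), the next picture showed the head down on the slip.
- **Last checks:** The last picture shows the head on the slip, the trigger sprung back and the square-headed press still at rest. The tool was clear, with no more than sensor noise on the force reading. The clock stood at 7.85 s just before I handed in.
- **What disagreed:** The trained network put the trigger about 14–20 mm farther forward than I measured. The pictures supported my measurement, so I used that.

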